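# Pin the throwing-gauge arm with its quarter-turn thumbscrew

### The job

Fix the potter's gauge arm: take the thumbscrew with the flat wing head from the wooden block, put its T-foot through the slot near the middle of the gauge arm, and swing the arm with it, pressing lightly, until the foot finds the slot in the steel plate below and drops through. Push it gently home until its collar sits on the arm, give it a quarter turn so the foot locks under the plate, and let go. Never force the screw or the stand, do not shift the bowl, and leave the two round-knob bolts in the block.

Things in the scene. Friction and masses are not known exactly. Their poses are not given: they have to be found in the camera images.
- stand: Gauge stand, fixed to the table: plywood base slab 200 x 160 x 12 mm, pivot post, on it a dark steel plate, on top the aluminium gauge arm. Origin: at table height on the pivot's vertical axis; z up; x points along the gauge arm when gauge_arm is 0. The banding wheel (disc 170 mm across, top 34 mm high) stands about 280 mm from the pivot along x.
- plate_ref (a point): Point on the top face of the stand's steel plate, 120 mm from the pivot at bearing 0. Plate: top 60 mm above the table, 8 mm thick, 40 mm free below, under all of the arm slot's travel. Its one through slot, 26 mm along the radius, 12 mm wide, centre 120 mm from the pivot, is NOT measured: bearing anywhere from -0.14 to 0.14 rad (sense of gauge_arm). The arm hides it when lined up.
- gauge_arm (a joint): Angle of the gauge arm about the pivot, rad, 0 along the stand's x, growing counter-clockwise from above; range -0.35 to 0.75, starts at 0.35 to 0.6. Light friction (1.7 N at the slot), stays where left. Flat bar 36 mm wide, underside 61 mm and top 67 mm above the table, pointer tip 185 mm from the pivot; the round pivot cap rises 10 mm above the arm.
- gauge_slot (a point): Centre of the gauge arm's through slot, at the arm's top face, 120 mm from the pivot. The slot is 24 mm long along the arm and 11 mm wide. x points outward along the arm, z up.
- thumbscrew: Steel thumbscrew, 60 mm tall, 70 g, upright in one pocket of the block. From below: T-foot 20 (x) x 8 (y) x 5 mm, shank 8 mm in diameter up to 22 mm, collar 26 mm in diameter at 22 to 26 mm, flat wing head 24 (x) x 12 (y) mm at 26 to 60 mm. Origin: centre of the foot's underside; z up; x along foot and wing. Home, it is 45 mm above the table, the foot 2 mm below the plate.
- block: Wooden block 170 x 55 x 30 mm, fixed, with three pockets in a row along its x, 50 mm apart, the middle one at its centre. The thumbscrew and two bolts stand in them, in any order, collars on the block's top, wing along the row. Origin: centre of its underside.
- bolt_a: Plain bolt with a round knob head 28 mm in diameter and round shank, no foot, 54 mm tall, in another pocket of the block; not needed. Origin: lower end of its shank.
- bolt_b: A second bolt like bolt_a, in the third pocket; not needed.
- bowl: Terracotta bowl, 110 mm across, 45 mm high, on the banding wheel. Origin: centre of its underside. Leave it.
Not all that is in view belongs to the job. What is shaped like the thumbscrew but pink or turquoise is not meant.

How it is judged:
By the outcome, as a careful person would: the job done as asked, in the order asked, and still so for the second after the job is handed in, with the robot touching nothing.
It also fails if it takes over 64 s, if anything falls off the work surface, if the arm or the gripper's body presses on something with over 40 N, if the wrist force passes 120 N, or if a joint passes its speed limit or range.

### The arm

A 6-joint arm with a two-finger parallel gripper is mounted at the origin on the work surface. World frame = base frame: x ahead of the robot, y to its left, z up, the work surface at z = 0. Lengths are in m, angles in rad, forces in N, time in s.
With the tool pointing down it reaches from about 0.35 to 0.85 m from the base axis. Payload 8.1 kg.
Tool frame: the origin (TCP) lies at the centre of the arm's flange, where the gripper is bolted on; the fingertips stand 186 mm ahead of it and the grasp point (between the pads) lies 167 mm ahead of it (robot.grasp_offset is the distance from the TCP to the grasp point, in m); z points along the fingers, y is the line along which they close (so a half turn about z gives the same grasp; the last joint's range is limited). The gripper opens to 93 mm and grips with 3 to 60 N. Pads are 15 mm wide; open, the fingers measure 128 mm over their backs; the gripper's body (75 mm by 188 mm) begins 65 mm behind the grasp point.
Start: joints at [-1.224, 0.13, 1.488, -0, 1.523, -0.085], TCP at [0.251, -0.545, 0.405] pointing down, gripper open.
Joint ranges: [-2.96, 2.96], [-0.89, 2.26], [0.02, 2.5], [-1.34, 4.48], [0, 2.73], [-2.66, 2.66]. Speed limits (rad/s): [2.39, 2.39, 2.79, 3.14, 3.14, 3.14].

### API

Orientations are given as a rotation vector (axis times angle).
In Python, from plant import robot gives the robot as it stands.
- The arm moves only by the tool drive_tool, never from a script. Its argument "moves" is one flat list of numbers, 7 for each row, row after row: the finger opening in mm, from 0 to 93, then the shift along the tool's x, y, z in mm, then the turn, a rotation vector about the tool's x, y, z in degrees. A call has 1 to 8 rows; each row shifts and turns the commanded pose from where the row before left it, along the tool's axes as they then stand; what a row does not reach is not made up. A row lasts 1/10 s, in which the tool goes at most 50 mm and 8.59 degrees, less where a joint would pass 70% of its speed; a pose out of reach is approached as far as the arm can. A call is refused whole if a number of a shift passes 50 or a number of a turn 8.59, either way. A call with a gripper value outside its range is refused whole. The fingers move at their own pace and stop on an object; "grip_force" is the grip in N (left out, the last holds). Time passes only in rows, so rows that do not move let the fingers close. It gives the time, the measured TCP pose, the force, the opening and the grip force at its end, in the units of the state.
- robot.read_state(): the state, without advancing time (a new reading comes with each control period).
- robot.read_camera(name): name is "side" or "top"; returns a dict with "color" (400x640x3 uint8, red, green, blue), "depth" (400x640 float32, m along the optical axis (not along the pixel's ray), 0 where there is no reading), "mtx" (3x3 intrinsics, pixels), "R" (3x3) and "t" (3): a world point X has camera coordinates R X + t. Camera axes: x right, y down, z forward; pixel columns grow to the right and rows downward; lengths in m; the calibration is good to about 2 mm. A picture is of the moment at which its call begins.
- robot.close_job(): hands the job in; it is judged then, once.
The state is a dict: "t": time; "q": joint angles; "dq": joint speeds; "joint_torque": joint torques, N m; "tool_pos": TCP position; "orientation": TCP orientation; "force": force on the tool from outside, world axes, zero at the start; "wrist_torque": the same for the moment, N m; "opening": finger opening in m; "gripper_force": force on a finger pad.
Only numpy, scipy, OpenCV 4.12 (cv2) and the standard library are available. Lean on these libraries where they do the work, as an engineer would, in place of code of your own. Each camera call takes 0.05 s, during which the arm holds its last target. There are 200 camera calls.

## Working session

There is one attempt and no reset: what is moved stays moved. The work goes in short steps, Python scripts to look and compute and a tool call to move; the robot and the scene stay as the last step left them, time stands still between calls to the robot, and variables do not carry over. Pictures are saved under pics/ and viewed, at most 10 in all, crops included, and the job is handed in when it is done.

Besides the shell and the picture viewer there is one more tool, called after "Emit:" as name(argument=value, ...) on one line, values as JSON. drive_tool: Moves the arm, as the interface text tells. Its arguments: {"type":"object","properties":{"moves":{"type":"array","items":{"type":"number"}},"grip_force":{"type":"number"}},"required":["moves"]}

```bash
ls; mkdir -p pics
cat > h.py <<'E'
import numpy as np, cv2
from plant import robot
from scipy.spatial.transform import Rotation as Ro
def cam(n):
    c=robot.read_camera(n); np.savez(f'{n}.npz',**c); return c
def ld(n): return dict(np.load(f'{n}.npz'))
def cloud(c):
    v,u=np.mgrid[0:400,0:640]; d=c['depth']; K=c['mtx']
    P=np.stack([(u-K[0,2])/K[0,0]*d,(v-K[1,2])/K[1,1]*d,d],-1)
    return (P-c['t'])@c['R']
def save(c,f,crop=None,s=1):
    im=c['color'][...,::-1]
    if crop: x0,y0,x1,y1=crop; im=im[y0:y1,x0:x1]
    cv2.imwrite('pics/'+f,cv2.resize(im,None,fx=s,fy=s,interpolation=cv2.INTER_CUBIC))
E
python3 - <<'E'
from h import *
a=cam('top');b=cam('side')
for n,c in(('top',a),('side',b)):
    save(c,n+'0.png'); print(n,c['mtx'].tolist(),(-c['R'].T@c['t']).round(3),c['R'].round(2).tolist())
print(robot.read_state())
E
```

```text
pics
top [[372.7184219833856, 0.0, 317.0494299426118], [0.0, 372.7184219833856, 208.75841926056836], [0.0, 0.0, 1.0]] [ 0.382 -0.013  0.882] [[0.02, -1.0, 0.03], [-0.98, -0.02, -0.19], [0.19, -0.03, -0.98]]
side [[476.5112976096259, 0.0, 322.45483359768485], [0.0, 476.5112976096259, 201.18615152744687], [0.0, 0.0, 1.0]] [ 0.175 -1.043  0.734] [[0.94, -0.34, 0.01], [-0.17, -0.5, -0.85], [0.29, 0.8, -0.53]]
{'t': 0.1, 'q': array([-1.22438805e+00,  1.31061425e-01,  1.48914986e+00,  2.04714801e-05,
        1.52299017e+00, -8.54004159e-02]), 'dq': array([ 0.00103228, -0.00194723, -0.00153306,  0.00067734,  0.00017472,
       -0.00074026]), 'joint_torque': array([ 1.60028027e-03, -5.61341035e+01, -4.93095195e+01,  7.71209691e-02,
        2.91020708e-02, -5.45610908e-05]), 'tool_pos': array([ 0.25106394, -0.54472637,  0.40381783]), 'orientation': array([-3.06709411e+00, -6.72682298e-01,  2.96863759e-04]), 'force': array([-0.3918426 ,  0.77725526,  0.18392115]), 'wrist_torque': array([-0.01394765,  0.00699341,  0.0131291 ]), 'gripper_force': 0.0, 'opening': 0.09304164233569548}
```

View pics/top0.png

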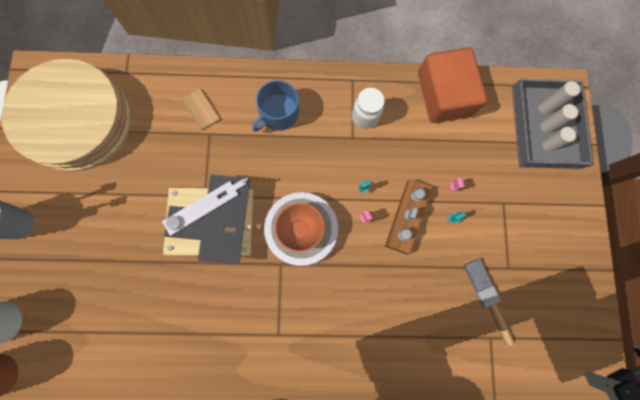

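View pics/side0.png

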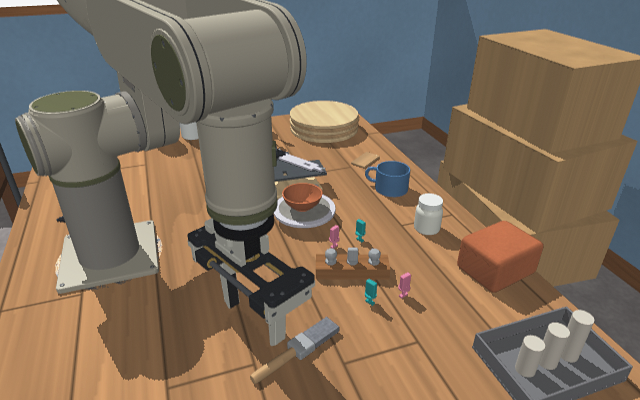

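Top view: heads in the block at (418,195), (411,214) and (404,235). Decoys: pink at (457,185) and (367,216), turquoise at (366,186) and (457,217). The middle head (411,214) looks like the flat wing, so I'm checking it with a close crop. The arm runs from the pivot (174,222) to its tip (245,182), and a plate slot seems visible at (230,229).

Run:
```python
from h import *
a=ld('top');b=ld('side')
im1=cv2.resize(a['color'][160:280,150:260],None,fx=4,fy=4,interpolation=2)
im2=cv2.resize(a['color'][170:260,380:440],None,fx=5,fy=5,interpolation=2)[:480]
im=np.zeros((480,800,3),np.uint8); im[:480,:440]=im1; im[:450,450:750]=im2
cv2.imwrite('pics/crop1.png',im[...,::-1])
cv2.imwrite('pics/crop2.png',cv2.resize(b['color'][215:300,300:410],None,fx=6,fy=6,interpolation=2)[...,::-1])
P=cloud(a)
# block+heads
r=P[170:260,380:440].reshape(-1,3); 
for lo,hi in((.024,.036),(.05,.08)):
    m=(r[:,2]>lo)&(r[:,2]<hi); q=r[m]
    if lo<.03: print('block',q.mean(0),cv2.minAreaRect((q[:,:2]*1000).astype(np.float32)))
    else:
        msk=((P[...,2]>lo)&(P[...,2]<hi)).astype(np.uint8); msk[:170]=0;msk[260:]=0;msk[:,:380]=0;msk[:,440:]=0
        n,l=cv2.connectedComponents(msk)
        for i in range(1,n):
            k=P[l==i]; print(i,len(k),k.mean(0).round(4),k[:,2].max().round(4),cv2.minAreaRect((k[:,:2]*1000).astype(np.float32)))
S=P[165:270,155:255].reshape(-1,3)
for lo,hi in((.005,.02),(.056,.0635),(.0645,.0705),(.0735,.085)):
    q=S[(S[:,2]>lo)&(S[:,2]<hi)]; print(lo,len(q),q.mean(0).round(4),cv2.minAreaRect((q[:,:2]*1000).astype(np.float32)))
```

```text
block [ 0.53273103 -0.25052792  0.02985035] ((535.8865966796875, -253.3497772216797), (56.032470703125, 170.8661346435547), 70.28602600097656)
1 118 [ 0.5813 -0.2685  0.0588] 0.0638 ((581.8572387695312, -269.3166809082031), (25.370609283447266, 26.15764045715332), 4.04182243347168)
2 74 [ 0.5341 -0.2513  0.0643] 0.0709 ((534.7896118164062, -252.9413604736328), (11.886667251586914, 23.257038116455078), 73.53269958496094)
3 127 [ 0.4879 -0.235   0.0589] 0.0636 ((488.3643798828125, -235.7935791015625), (27.178754806518555, 25.127765655517578), 88.42362976074219)
0.005 1735 [0.5111 0.2317 0.0115] ((515.5792236328125, 216.6410675048828), (159.93051147460938, 199.96157836914062), 0.3903209865093231)
0.056 3475 [0.5014 0.1832 0.0595] ((517.5148315429688, 210.63693237304688), (171.019287109375, 195.24526977539062), 85.94862365722656)
0.0645 1010 [0.5427 0.2115 0.0667] ((543.9959106445312, 211.0941162109375), (37.0215950012207, 197.81744384765625), 34.075775146484375)
0.0735 175 [0.503  0.2707 0.0765] ((552.4249267578125, 208.79928588867188), (30.8438720703125, 201.3387908935547), 37.86976623535156)
```

View pics/crop1.png

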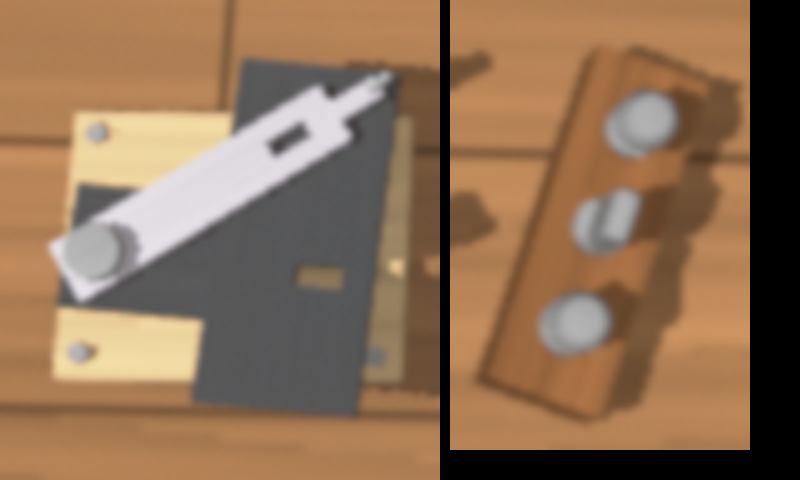

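View pics/crop2.png

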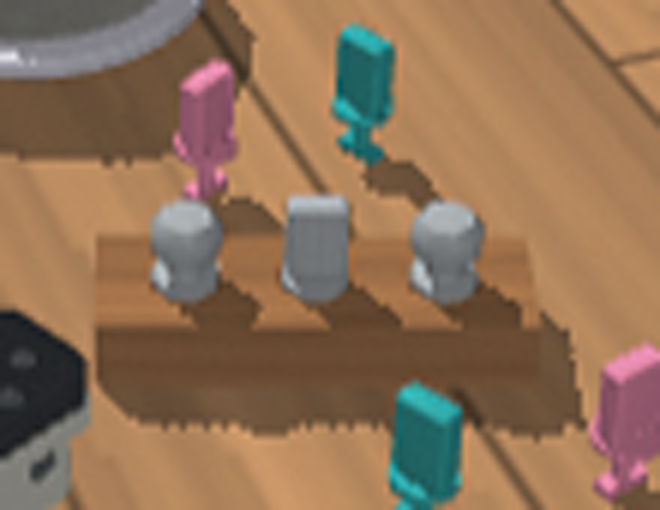

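The crops confirm it: the middle grey wing head at top (411,214) is the thumbscrew, with round knobs either side. The plate slot is visible at about top (230,229), and the arm slot at about (222,194).

Run:
```python
from h import *
a=ld('top');P=cloud(a);K=a['mtx']
def at(u,v,z):
    o=-a['R'].T@a['t']; d=a['R'].T@np.array([(u-K[0,2])/K[0,0],(v-K[1,2])/K[1,1],1]); return o+d*(z-o[2])/d[2]
v,u=np.mgrid[0:400,0:640]
def comp(m,z):
    p=np.array([at(x,y,z) for x,y in zip(u[m],v[m])]); return p
box=(u>160)&(u<190)&(v>205)&(v<240)
q=P[box&(P[...,2]>.0735)]; c=cv2.minEnclosingCircle((q[:,:2]*1000).astype(np.float32)); print('cap',c, q.mean(0))
sl=lambda x0,x1,y0,y1:(u>x0)&(u<x1)&(v>y0)&(v<y1)
g=a['color'].astype(int)
m=sl(221,241,222,236)&(P[...,2]<.04); pl=comp(m,.06); print('plate slot depth',m.sum(),pl.mean(0) if len(pl) else 0)
m=sl(220,240,222,236)&(g[...,0]>g[...,2]+20); pl=comp(m,.06); print('plate slot col',m.sum(),pl.mean(0),cv2.minAreaRect((pl[:,:2]*1000).astype(np.float32)))
m=sl(212,232,185,203)&(g.sum(-1)<330); 
n,l,st,ce=cv2.connectedComponentsWithStats(m.astype(np.uint8)); print(st,ce)
i=1+np.argmin(np.hypot(*(ce[1:]-[222,195]).T)); pa=comp(l==i,.067); print('arm slot',pa.mean(0),cv2.minAreaRect((pa[:,:2]*1000).astype(np.float32)))
# bowl / wheel
m=sl(255,345,185,270); q=P[m&(P[...,2]>.028)&(P[...,2]<.04)];print('wheel',cv2.minEnclosingCircle((q[:,:2]*1000).astype(np.float32)))
q=P[m&(P[...,2]>.074)&(P[...,2]<.09)];print('bowl',cv2.minEnclosingCircle((q[:,:2]*1000).astype(np.float32)))
# arm axis
q=P[sl(155,255,165,245)&(P[...,2]>.0645)&(P[...,2]<.0705)]; print('arm',cv2.minAreaRect((q[:,:2]*1000).astype(np.float32)))
```

```text
cap ((443.10479736328125, 139.47903442382812), 164.41253662109375) [0.49671317 0.26930865 0.09513519]
plate slot depth 55 [0.49033005 0.1563601  0.06      ]
plate slot col 60 [0.48972445 0.15723628 0.06      ] ((490.6146545410156, 157.39044189453125), (11.122334480285645, 24.376493453979492), 1.239811658859253)
[[     0      0    640    400 255953]
 [   213    186      6      4     13]
 [   218    192      8      6     23]
 [   227    200      5      3     11]] [[319.51802479 199.50100604]
 [214.69230769 186.84615385]
 [221.2173913  194.60869565]
 [229.45454545 201.27272727]]
arm slot [0.56521191 0.17899888 0.067     ] ((565.0328369140625, 178.13218688964844), (6.180176734924316, 18.59087371826172), 29.255199432373047)
wheel ((500.1471252441406, -0.5159698128700256), 84.92141723632812)
bowl ((496.18927001953125, 3.0159101486206055), 54.33673095703125)
arm ((543.9959106445312, 211.0941162109375), (37.0215950012207, 197.81744384765625), 34.075775146484375)
```

Emit:
drive_tool(moves=[60,0,0,0,0,0,-8.5,60,0,0,0,0,0,-8.5,60,0,0,0,0,0,-8.5,60,0,0,0,0,0,-8.5,60,0,0,0,0,0,-8.5,60,0,0,0,0,0,-8.5,60,0,0,0,0,0,-8.5,60,0,0,0,0,0,-8.5], grip_force=25)

```text
t: 0.9
tool_pos: [0.2511, -0.5448, 0.4041]
orientation: [-2.16, -2.28, -0.001]
force: [0.9, 1.1, -1.0]
opening: 0.0598
gripper_force: 0.0
```

Emit:
drive_tool(moves=[60,0,0,13,0,0,-8.41,60,0,0,13,0,0,-8.41,60,0,0,13,0,0,-8.41,60,0,0,13,0,0,-8.41,60,0,0,13,0,0,-8.41,60,0,0,13,0,0,-8.41,60,0,0,13,0,0,-8.41,60,0,0,13,0,0,-8.41])

```text
t: 1.7
tool_pos: [0.251, -0.5447, 0.2996]
orientation: [-0.536, -3.095, -0.001]
force: [0.6, -0.5, 0.5]
opening: 0.06
gripper_force: 0.0
```

Emit:
drive_tool(moves=[60,-17,37,0,0,0,0,60,-17,37,0,0,0,0,60,-17,37,0,0,0,0,60,-17,37,0,0,0,0,60,-17,37,0,0,0,0,60,-17,37,0,0,0,0,60,-17,37,0,0,0,0,60,-17,37,0,0,0,0])

```text
t: 2.5
tool_pos: [0.4809, -0.3117, 0.3004]
orientation: [-0.545, -3.093, -0.001]
force: [0.1, -1.3, -0.1]
opening: 0.0602
gripper_force: 0.0
```

Emit:
drive_tool(moves=[60,-17,37,0,0,0,0,60,-15.6,38.6,0,0,0,0,60,0,0,0,0,0,0,60,0,0,0,0,0,0])

```text
t: 2.9
tool_pos: [0.5368, -0.2524, 0.3001]
orientation: [-0.541, -3.094, -0.0]
force: [-0.7, -0.5, -0.4]
opening: 0.0599
gripper_force: 0.0
```

Run:
```python
from h import *
c=cam('side'); save(c,'side1.png',(260,170,440,310),4)
s=robot.read_state(); R=Ro.from_rotvec(s['orientation']).as_matrix(); print(R.round(4),s['tool_pos'],s['force'],s['q'])
P=cloud(c)[180:300,300:410].reshape(-1,3)
```

```text
[[-9.401e-01  3.409e-01 -1.200e-03]
 [ 3.409e-01  9.401e-01  1.000e-04]
 [ 1.200e-03 -3.000e-04 -1.000e+00]] [ 0.53626046 -0.25327438  0.30018357] [-0.00820376 -1.43244959 -0.09544346] [-5.27519984e-01  1.83813798e-01  1.62327982e+00 -5.08126493e-04
  1.33558984e+00 -1.75034035e+00]
```

View pics/side1.png

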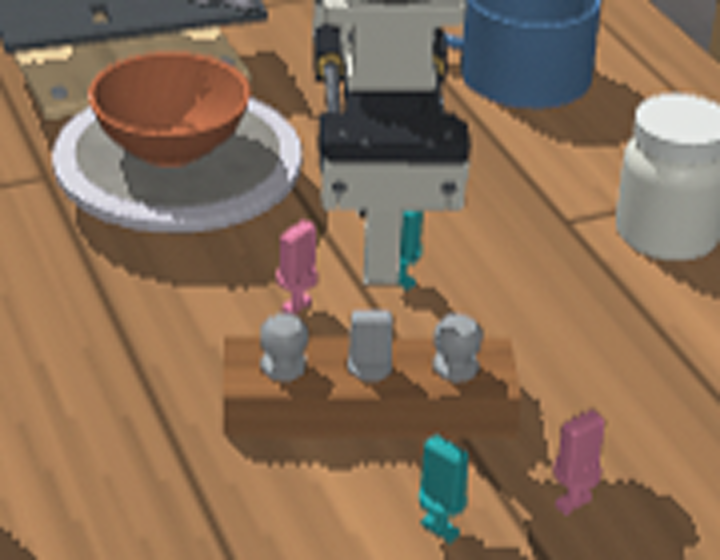

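The gripper stands centred over the middle wing head (crop pixel (372,345)), so I'm descending and gripping.

Emit:
drive_tool(moves=[60,0,0,20,0,0,0,50,0,0,20,0,0,0,40,0,0,20,0,0,0,30,0,0,10,0,0,0,30,0,0,7,0,0,0,30,0,0,0,0,0,0], grip_force=20)

```text
t: 3.55
tool_pos: [0.5359, -0.2538, 0.223]
orientation: [-0.546, -3.092, -0.001]
force: [-0.1, 0.3, 0.4]
opening: 0.0304
gripper_force: 0.0
```

Emit:
drive_tool(moves=[20,0,0,0,0,0,0,16,0,0,0,0,0,0,14,0,0,0,0,0,0,8,0,0,0,0,0,0,8,0,0,0,0,0,0,8,0,0,0,0,0,0])

```text
t: 4.15
tool_pos: [0.5369, -0.2534, 0.2245]
orientation: [0.545, 3.093, -0.001]
force: [-0.4, 0.1, 5.3]
opening: 0.0117
gripper_force: 20.0
```

Emit:
drive_tool(moves=[8,0,0,-10,0,0,0,8,0,0,-20,0,0,0,8,0,0,-30,0,0,0,8,0,0,-30,0,0,0,8,0,0,-10,0,0,0,8,0,0,0,0,0,0,8,0,0,0,0,0,0])

```text
t: 4.85
tool_pos: [0.5362, -0.2531, 0.3224]
orientation: [-0.545, -3.093, -0.001]
force: [-0.9, 0.2, -0.9]
opening: 0.0119
gripper_force: 20.0
```

Run:
```python
from h import *
s=robot.read_state(); print(s['tool_pos'],s['orientation'],s['force'],s['opening'],s['gripper_force'])
c=cam('side'); save(c,'side2.png',(290,130,420,290),4)
```

```text
[ 0.53620126 -0.25309986  0.3223948 ] [-5.44812615e-01 -3.09253373e+00 -8.33961765e-04] [-0.94119594  0.21000137 -0.93290049] 0.011892092514014505 19.999950528144836
```

View pics/side2.png

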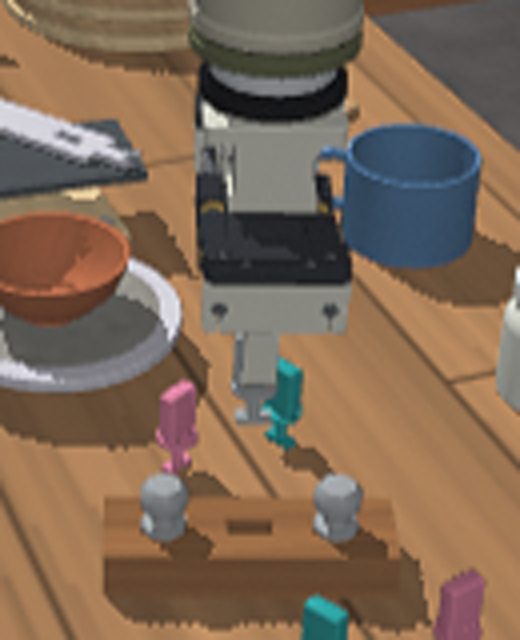

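The screw is held straight and the middle pocket is empty; both round-knob bolts are still in the block. Next I turn it to the arm's heading and carry it over the slot.

Emit:
drive_tool(moves=[8,0,0,-4,0,0,7.18,8,0,0,-4,0,0,7.18,8,0,0,-4,0,0,7.18,8,0,0,-4,0,0,7.18,8,0,0,-4,0,0,7.18,8,0,0,0,0,0,0])

```text
t: 5.5
tool_pos: [0.5362, -0.2532, 0.3421]
orientation: [-1.474, -2.772, -0.0]
force: [-0.1, 1.1, -0.4]
opening: 0.012
gripper_force: 20.0
```

Emit:
drive_tool(moves=[8,30,23,0,0,0,0,8,34,26.67,0,0,0,0,8,34,26.67,0,0,0,0,8,34,26.67,0,0,0,0,8,34,26.67,0,0,0,0,8,34,26.67,0,0,0,0,8,34,26.67,0,0,0,0,8,34,26.67,0,0,0,0])

```text
t: 6.3
tool_pos: [0.5592, 0.0879, 0.3421]
orientation: [-1.465, -2.777, 0.002]
force: [0.4, 0.1, -0.8]
opening: 0.0121
gripper_force: 20.0
```

Emit:
drive_tool(moves=[8,34,26.67,0,0,0,0,8,30,23,0,0,0,0,8,7.9,7,0,0,0,0,8,0,0,15,0,0,0,8,0,0,15,0,0,0,8,0,0,10,0,0,0,8,0,0,0,0,0,0])

```text
t: 7.0
tool_pos: [0.5654, 0.1758, 0.3002]
orientation: [-1.472, -2.771, 0.006]
force: [-0.6, 0.3, 0.1]
opening: 0.0119
gripper_force: 20.0
```

Run:
```python
from h import *
s=robot.read_state(); a=s['orientation']; print(s['tool_pos'],a,'xhead',np.degrees(2*np.arctan2(a[1],a[0])),s['force'],s['opening'],s['q'])
c=cam('side'); save(c,'side3.png',(225,110,345,210),6)
top=cam('top'); g=top['color'][170:240,160:260]; cv2.imwrite('pics/top3.png',cv2.resize(g,None,fx=6,fy=6,interpolation=2)[...,::-1])
def pr(c,X): 
    p=c['mtx']@(c['R']@np.array(X)+c['t']); return p[:2]/p[2]
t=s['tool_pos']; h=np.radians(-55.9)
foot=t-[0,0,.215]
d=np.array([np.cos(h),np.sin(h),0])
for n,X in(('foot',foot),('foot+',foot+.01*d),('foot-',foot-.01*d),('slot',[.5659,.1787,.067]),('sl+',np.array([.5659,.1787,.067])+.012*d),('sl-',np.array([.5659,.1787,.067])-.012*d)):
    print(n,((pr(c,X)-[225,110])*6).round(0), ((pr(top,X)-[160,170])*6).round())
```

```text
[0.56540057 0.17581788 0.300184  ] [-1.47193341 -2.77088724  0.00586595] xhead -235.9557094781599 [-0.57781017  0.26696636  0.13271891] 0.011900430912532832 [ 2.14987955e-01  1.83493517e-01  1.62364576e+00 -2.66986647e-04
  1.33992847e+00 -3.79135202e-01]
foot [486. 291.] [365. 136.]
foot+ [502. 296.] [389. 122.]
foot- [470. 286.] [341. 151.]
slot [486. 321.] [368. 146.]
sl+ [504. 327.] [396. 129.]
sl- [467. 314.] [340. 163.]
```

View pics/side3.png

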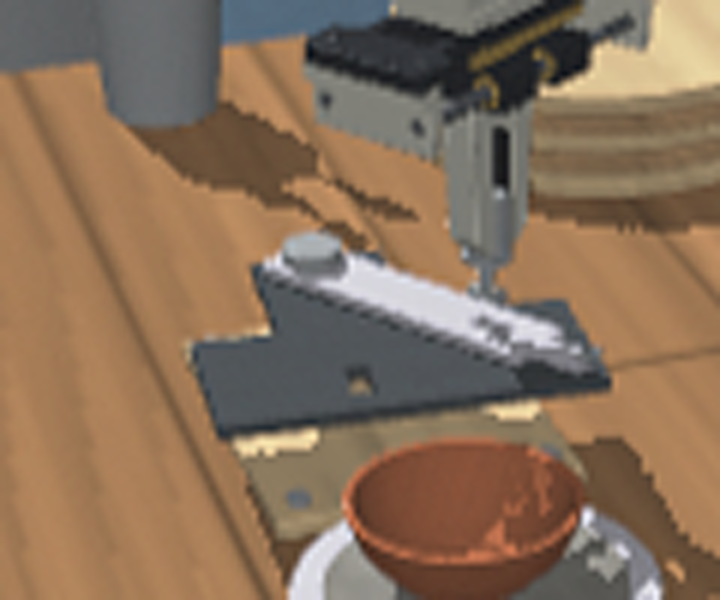

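```bash
cat >> h.py <<'E'
def foot(n=6):
    r=[]
    for _ in range(n):
        robot.read_camera('side'); s=robot.read_state(); R=Ro.from_rotvec(s['orientation']).as_matrix(); r.append(np.r_[s['tool_pos']+R@[0,0,.215],s['tool_pos'],R[:,2],np.degrees(np.arctan2(R[1,0],R[0,0])),s['force'],s['opening']])
    return np.mean(r,0),np.std(r,0)
E
git init -q 2>/dev/null
python3 - <<'E'
from h import *
m,s=foot(5); print(m.round(4),s[:3].round(5))
np.savez('x.npz',m=m)
import plant
E
cat > fit.py <<'E'
from h import *
# original top picture: pics/top0.png
a=ld('top'); im=cv2.imread('pics/top0.png').astype(np.float32).mean(-1)
c0=np.array([.5659,.1787]); 
def samp(hd,al,pe):
    d=np.array([np.cos(hd),np.sin(hd)]); p=np.array([-d[1],d[0]])  # p: +perp (left)
    xy=c0+al[...,None]*d+pe[...,None]*p
    X=np.concatenate([xy,np.full(xy.shape[:-1]+(1,),.067)],-1)@a['R'].T+a['t']
    uv=X@a['mtx'].T; uv=uv[...,:2]/uv[...,2:]
    return cv2.remap(im,uv[...,0].astype(np.float32),uv[...,1].astype(np.float32),cv2.INTER_LINEAR)
pe=np.arange(-.026,.026,.0005)
for al0 in(-.080,-.055,-.03,.018):
    A,Pp=np.meshgrid(np.arange(al0-.008,al0+.008,.001) if al0<0 else np.arange(.016,.022,.001),pe)
    I=samp(np.radians(-55.9),A,Pp).mean(1); h=(I.max()+I.min())/2
    k=np.where(np.diff(I>130))[0]; print(al0,[(round(pe[i]*1000,1),int(I[i+1]-I[i])) for i in k], int(I.min()),int(I.max()))
A,Pp=np.meshgrid(np.arange(-.006,.006,.001),pe); I=samp(np.radians(-55.9),A,Pp).mean(1); print('slot perp',list(zip((pe*1000).round(1),I.astype(int)))[30:76:2])
al=np.arange(-.025,.025,.0005);A,Pp=np.meshgrid(al,np.arange(-.003,.003,.0005)); I=samp(np.radians(-55.9),A,Pp).mean(0); print('slot along',list(zip((al*1000).round(1),I.astype(int)))[10:90:2])
E
python3 fit.py
```

```text
[ 5.670000e-01  1.771000e-01  8.940000e-02  5.668000e-01  1.770000e-01
  3.044000e-01  1.100000e-03  2.000000e-04 -1.000000e+00  1.240845e+02
  5.307000e-01 -1.699000e-01 -8.624000e-01  1.200000e-02] [0.00017 0.00026 0.00029]
-0.08 [(np.float64(-20.0), 12)] 85 227
-0.055 [(np.float64(-20.0), 12)] 84 226
-0.03 [(np.float64(-20.0), 11)] 84 225
0.018 [(np.float64(-20.0), 12), (np.float64(19.0), -11)] 83 223
slot perp [(np.float64(-11.0), np.int64(222)), (np.float64(-10.0), np.int64(221)), (np.float64(-9.0), np.int64(217)), (np.float64(-8.0), np.int64(209)), (np.float64(-7.0), np.int64(196)), (np.float64(-6.0), np.int64(175)), (np.float64(-5.0), np.int64(151)), (np.float64(-4.0), np.int64(126)), (np.float64(-3.0), np.int64(106)), (np.float64(-2.0), np.int64(92)), (np.float64(-1.0), np.int64(84)), (np.float64(0.0), np.int64(82)), (np.float64(1.0), np.int64(86)), (np.float64(2.0), np.int64(98)), (np.float64(3.0), np.int64(117)), (np.float64(4.0), np.int64(141)), (np.float64(5.0), np.int64(167)), (np.float64(6.0), np.int64(188)), (np.float64(7.0), np.int64(205)), (np.float64(8.0), np.int64(
[... 807 characters left out ...]
0), np.int64(94)), (np.float64(0.0), np.int64(95)), (np.float64(1.0), np.int64(95)), (np.float64(2.0), np.int64(95)), (np.float64(3.0), np.int64(95)), (np.float64(4.0), np.int64(96)), (np.float64(5.0), np.int64(96)), (np.float64(6.0), np.int64(96)), (np.float64(7.0), np.int64(97)), (np.float64(8.0), np.int64(100)), (np.float64(9.0), np.int64(108)), (np.float64(10.0), np.int64(122)), (np.float64(11.0), np.int64(142)), (np.float64(12.0), np.int64(165)), (np.float64(13.0), np.int64(187)), (np.float64(14.0), np.int64(203)), (np.float64(15.0), np.int64(215)), (np.float64(16.0), np.int64(220)), (np.float64(17.0), np.int64(222)), (np.float64(18.0), np.int64(223)), (np.float64(19.0), np.int64(223))]
```

Emit:
drive_tool(moves=[8,0.7,0.4,8,0,0,0,8,0,0,6,0,0,0,8,0,0,3,0,0,0,8,0,0,0,0,0,0,8,0,0,0,0,0,0,8,0,0,0,0,0,0])

```text
t: 7.95
tool_pos: [0.5664, 0.1784, 0.287]
orientation: [1.472, 2.775, 0.0]
force: [0.7, -0.8, -1.4]
opening: 0.0117
gripper_force: 20.0
```

Emit:
drive_tool(moves=[8,0,0,1,0,0,0,8,0,0,1,0,0,0,8,0,0,1,0,0,0,8,0,0,0,0,0,0,8,0,0,0,0,0,0])

```text
t: 8.45
tool_pos: [0.5663, 0.1783, 0.2837]
orientation: [-1.472, -2.775, 0.0]
force: [0.3, 0.6, -1.1]
opening: 0.012
gripper_force: 20.0
```

Run:
```python
from h import *
m,s=foot(3); print(m.round(4))
```

```text
[ 5.664000e-01  1.783000e-01  6.880000e-02  5.663000e-01  1.783000e-01
  2.838000e-01  0.000000e+00  0.000000e+00 -1.000000e+00  1.241204e+02
 -9.400000e-03 -2.234000e-01  5.130000e-02  1.180000e-02]
```

Emit:
drive_tool(moves=[8,0,0,0.7,0,0,0,8,0,0,0,0,0,0,8,0,0,0.7,0,0,0,8,0,0,0,0,0,0])

```text
t: 9.0
tool_pos: [0.5663, 0.1783, 0.2822]
orientation: [-1.472, -2.775, 0.0]
force: [-0.4, 0.7, -1.5]
opening: 0.0122
gripper_force: 20.0
```

Emit:
drive_tool(moves=[8,0,0,0.7,0,0,0,8,0,0,0,0,0,0,8,0,0,0.7,0,0,0,8,0,0,0,0,0,0])

```text
t: 9.4
tool_pos: [0.5663, 0.1783, 0.2808]
orientation: [-1.472, -2.775, 0.0]
force: [-0.7, -0.3, -0.5]
opening: 0.0119
gripper_force: 20.0
```

Emit:
drive_tool(moves=[8,0,0,1,0,0,0,8,0,0,0,0,0,0,8,0,0,1,0,0,0,8,0,0,0,0,0,0])

```text
t: 9.8
tool_pos: [0.5663, 0.1783, 0.2788]
orientation: [-1.472, -2.775, 0.0]
force: [-0.5, -0.6, -1.0]
opening: 0.0122
gripper_force: 20.0
```

Emit:
drive_tool(moves=[8,0,0,0.7,0,0,0,8,0,0,0,0,0,0,8,0,0,0.5,0,0,0,8,0,0,0,0,0,0])

```text
t: 10.2
tool_pos: [0.5663, 0.1783, 0.2777]
orientation: [-1.472, -2.775, 0.0]
force: [0.2, -0.2, -0.6]
opening: 0.0123
gripper_force: 20.0
```

Emit:
drive_tool(moves=[8,0,0,0.5,0,0,0,8,0,0,0,0,0,0,8,0,0,0.3,0,0,0,8,0,0,0,0,0,0])

```text
t: 10.6
tool_pos: [0.5663, 0.1783, 0.2769]
orientation: [-1.472, -2.775, 0.0]
force: [-0.9, -0.6, -1.4]
opening: 0.0118
gripper_force: 20.0
```

Emit:
drive_tool(moves=[8,0,0,0.4,0,0,0,8,0,0,0,0,0,0,8,0,0,0.4,0,0,0,8,0,0,0,0,0,0])

```text
t: 11.0
tool_pos: [0.5664, 0.1783, 0.2765]
orientation: [1.472, 2.775, 0.0]
force: [-1.4, 0.3, 3.5]
opening: 0.0118
gripper_force: 20.0
```

Emit:
drive_tool(moves=[8,0,0,0.4,0,0,0,8,0,0,0,0,0,0,8,0,0,0.3,0,0,0,8,0,0,0,0,0,0])

```text
t: 11.4
tool_pos: [0.5664, 0.1783, 0.2764]
orientation: [1.472, 2.775, 0.0]
force: [-4.7, -1.5, 7.7]
opening: 0.0119
gripper_force: 20.0
```

Contact came at TCP z = 0.2765, which matches the foot resting on the plate through the arm slot. I'm easing the press and swinging.

Emit:
drive_tool(moves=[8,0,0,-0.3,0,0,0,8,0.05,-3.14,0,0,0,1.5,8,0.05,-3.14,0,0,0,1.5,8,0.07,-4.19,0,0,0,2,8,0.07,-4.19,0,0,0,2,8,0.07,-4.19,0,0,0,2,8,0.02,-2.09,0,0,0,1,8,0,0,0,0,0,0])

```text
t: 12.2
tool_pos: [0.5482, 0.1682, 0.2764]
orientation: [1.709, 2.635, 0.002]
force: [1.4, 1.5, 5.5]
opening: 0.0118
gripper_force: 20.0
```

Run:
```python
from h import *
m,s=foot(2); print(m.round(4)); p=m[3:5]-[.4991,.2777]; print(np.hypot(*p),np.degrees(np.arctan2(p[1],p[0])))
```

```text
[ 5.486000e-01  1.683000e-01  6.140000e-02  5.483000e-01  1.682000e-01
  2.764000e-01  1.300000e-03  4.000000e-04 -1.000000e+00  1.141288e+02
  1.047600e+00  1.484100e+00  5.738000e+00  1.190000e-02]
0.12005381741467863 -65.79713494123264
```

Emit:
drive_tool(moves=[8,0.07,-4.19,0,0,0,2,8,0.07,-4.19,0,0,0,2,8,0.07,-4.19,0,0,0,2,8,0.07,-4.19,0,0,0,2,8,0.07,-4.19,0,0,0,2,8,0.07,-4.19,0,0,0,2,8,0.07,-4.19,0,0,0,2,8,0,0,0,0,0,0])

```text
t: 13.1
tool_pos: [0.5203, 0.1595, 0.2764]
orientation: [2.017, 2.407, 0.002]
force: [0.8, 1.3, 6.0]
opening: 0.012
gripper_force: 20.0
```

Emit:
drive_tool(moves=[8,0.05,-3.14,0,0,0,1.5,8,0.05,-3.14,0,0,0,1.5,8,0.05,-3.14,0,0,0,1.5,8,0.05,-3.14,0,0,0,1.5,8,0.02,-2.09,0,0,0,1,8,0,0,0,0,0,0])

```text
t: 13.7
tool_pos: [0.5058, 0.1578, 0.2764]
orientation: [2.161, 2.279, 0.002]
force: [2.9, 0.4, 6.4]
opening: 0.012
gripper_force: 20.0
```

Run:
```python
from h import *
m,s=foot(2); print(m.round(4)); p=m[3:5]-[.4991,.2777]; print(np.hypot(*p),np.degrees(np.arctan2(p[1],p[0])))
```

```text
[ 5.06200e-01  1.57800e-01  6.14000e-02  5.05800e-01  1.57800e-01
  2.76400e-01  1.60000e-03  1.00000e-04 -1.00000e+00  9.30681e+01
  3.33810e+00  7.39500e-01  6.51580e+00  1.18000e-02]
0.12006710078573975 -86.78487419394965
```

Emit:
drive_tool(moves=[8,0.02,-2.09,0,0,0,1,8,0.02,-2.09,0,0,0,1,8,0.02,-2.09,0,0,0,1,8,0.02,-2.09,0,0,0,1,8,0,0,0,0,0,0])

```text
t: 14.3
tool_pos: [0.4975, 0.1576, 0.2764]
orientation: [2.239, 2.202, 0.002]
force: [4.1, 1.0, 6.2]
opening: 0.0119
gripper_force: 20.0
```

Emit:
drive_tool(moves=[8,0.01,-1.05,0,0,0,0.5,8,0.01,-1.05,0,0,0,0.5,8,0,0,0,0,0,0])

```text
t: 14.6
tool_pos: [0.4955, 0.1577, 0.2764]
orientation: [2.258, 2.183, 0.002]
force: [3.5, 0.1, 5.4]
opening: 0.0118
gripper_force: 20.0
```

Emit:
drive_tool(moves=[8,0.01,-1.05,0,0,0,0.5,8,0,0,0,0,0,0])

```text
t: 14.8
tool_pos: [0.4944, 0.1577, 0.2763]
orientation: [2.267, 2.173, 0.002]
force: [3.5, -0.0, 6.2]
opening: 0.012
gripper_force: 20.0
```

Emit:
drive_tool(moves=[8,0.01,-1.05,0,0,0,0.5,8,0,0,0,0,0,0])

```text
t: 15.0
tool_pos: [0.4925, 0.1577, 0.2752]
orientation: [-2.277, -2.164, 0.002]
force: [1.7, -0.3, 0.7]
opening: 0.012
gripper_force: 20.0
```

The foot dropped at about (0.4925, 0.1577), where the force vanished. I'm centring slightly and lowering gently.

Emit:
drive_tool(moves=[8,0.01,-0.8,0,0,0,0.4,8,0,0,0,0,0,0,8,0,0,1,0,0,0,8,0,0,1,0,0,0,8,0,0,0,0,0,0])

```text
t: 15.5
tool_pos: [0.4918, 0.1579, 0.2731]
orientation: [-2.283, -2.157, 0.002]
force: [0.5, -0.3, -1.1]
opening: 0.0122
gripper_force: 20.0
```

Emit:
drive_tool(moves=[8,0,0,1,0,0,0,8,0,0,1,0,0,0,8,0,0,1,0,0,0,8,0,0,0,0,0,0])

```text
t: 15.9
tool_pos: [0.4921, 0.1579, 0.2705]
orientation: [-2.284, -2.157, 0.0]
force: [0.2, -0.1, -1.1]
opening: 0.0118
gripper_force: 20.0
```

Emit:
drive_tool(moves=[8,0,0,1,0,0,0,8,0,0,1,0,0,0,8,0,0,1,0,0,0,8,0,0,1,0,0,0,8,0,0,1,0,0,0,8,0,0,1,0,0,0,8,0,0,0,0,0,0])

```text
t: 16.6
tool_pos: [0.4921, 0.1579, 0.2645]
orientation: [-2.284, -2.157, 0.0]
force: [0.5, 0.1, -0.6]
opening: 0.0119
gripper_force: 20.0
```

Emit:
drive_tool(moves=[8,0,0,1,0,0,0,8,0,0,0.7,0,0,0,8,0,0,0.5,0,0,0,8,0,0,0,0,0,0])

```text
t: 17.0
tool_pos: [0.4921, 0.1579, 0.2624]
orientation: [-2.284, -2.157, 0.0]
force: [-0.8, -0.1, -0.9]
opening: 0.0121
gripper_force: 20.0
```

Emit:
drive_tool(moves=[8,0,0,0.5,0,0,0,8,0,0,0.4,0,0,0,8,0,0,0,0,0,0])

```text
t: 17.3
tool_pos: [0.4922, 0.1579, 0.2616]
orientation: [-2.284, -2.157, 0.0]
force: [-0.7, -0.3, 0.1]
opening: 0.0118
gripper_force: 20.0
```

Emit:
drive_tool(moves=[8,0,0,0.4,0,0,0,8,0,0,0,0,0,0,8,0,0,0,0,0,0])

```text
t: 17.6
tool_pos: [0.4923, 0.1579, 0.2615]
orientation: [2.284, 2.157, 0.0]
force: [-1.5, -0.5, 1.3]
opening: 0.0118
gripper_force: 20.0
```

Emit:
drive_tool(moves=[8,0,0,0.1,0,0,6,8,0,0,0,0,0,6,8,0,0,0,0,0,6,8,0,0,0,0,0,0])

```text
t: 18.0
tool_pos: [0.4924, 0.1579, 0.2614]
orientation: [2.595, 1.771, 0.001]
force: [0.1, -0.4, 1.0]
opening: 0.0116
gripper_force: 20.0
```

Emit:
drive_tool(moves=[8,0,0,0,0,0,6,8,0,0,0,0,0,6,8,0,0,0,0,0,6,8,0,0,0,0,0,0])

```text
t: 18.4
tool_pos: [0.4924, 0.158, 0.2614]
orientation: [2.838, 1.347, 0.001]
force: [-0.0, -0.1, 1.6]
opening: 0.0118
gripper_force: 20.0
```

Run:
```python
from h import *
s=robot.read_state(); print(s['wrist_torque'],s['force'],s['q'][5],s['tool_pos'])
```

```text
[-0.04996667 -0.02166116 -0.00102873] [-0.00869932 -0.06647206  1.59743672] 0.895593361879103 [0.49238431 0.15795135 0.26144381]
```

Turning freely: 36° done, 54° to go.

Emit:
drive_tool(moves=[8,0,0,0,0,0,6,8,0,0,0,0,0,6,8,0,0,0,0,0,6,8,0,0,0,0,0,6,8,0,0,0,0,0,6,8,0,0,0,0,0,0])

```text
t: 19.0
tool_pos: [0.4922, 0.1581, 0.2614]
orientation: [-3.089, -0.57, -0.0]
force: [-2.1, 0.9, 3.8]
opening: 0.0118
gripper_force: 20.0
```

Emit:
drive_tool(moves=[8,0,0,0,0,0,6,8,0,0,0,0,0,6,8,0,0,0,0,0,6,8,0,0,0,0,0,6,8,0,0,0,0,0,0,8,0,0,0,0,0,0])

```text
t: 19.6
tool_pos: [0.4922, 0.1581, 0.2613]
orientation: [-3.14, 0.079, 0.0]
force: [-3.0, 1.7, 5.8]
opening: 0.012
gripper_force: 20.0
```

Run:
```python
from h import *
s=robot.read_state(); a=s['orientation'];print(s['wrist_torque'],s['force'],s['q'][5],s['tool_pos'],np.degrees(2*np.arctan2(a[1],a[0])),s['opening'])
c=cam('side'); save(c,'side4.png',(225,110,345,210),6)
```

```text
[ 0.41813188  0.52233595 -0.04931881] [-2.96840723  1.70892346  5.82140351] 1.8325625239470351 [0.49217901 0.15808883 0.26134101] 357.1083121909919 0.012035938901480038
```

View pics/side4.png

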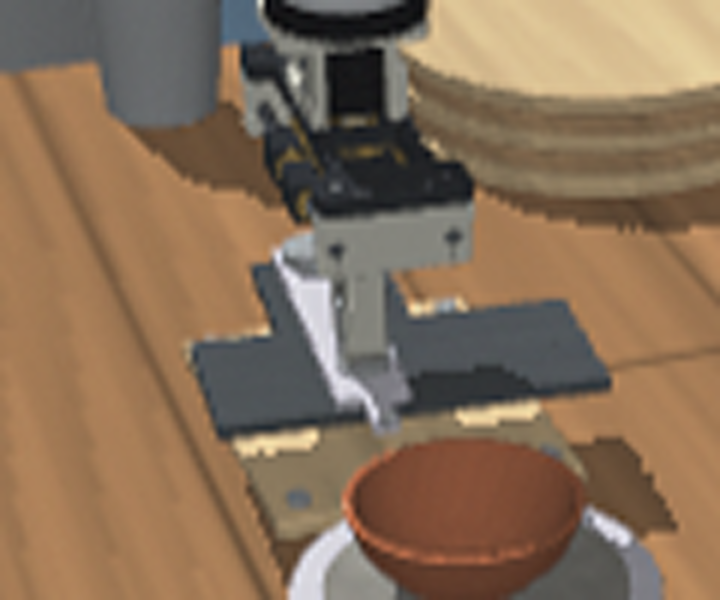

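It has turned 89.6° with low force and the arm is lined up on the plate slot. Releasing now.

Emit:
drive_tool(moves=[8,0,0,-0.3,0,0,0,12,0,0,0,0,0,0,16,0,0,0,0,0,0,25,0,0,0,0,0,0,32,0,0,0,0,0,0,32,0,0,0,0,0,0])

```text
t: 20.25
tool_pos: [0.4922, 0.1578, 0.2612]
orientation: [3.14, -0.089, -0.0]
force: [0.0, 0.4, 0.1]
opening: 0.0311
gripper_force: 0.0
```

Emit:
drive_tool(moves=[32,0,0,-10,0,0,0,32,0,0,-20,0,0,0,32,0,0,-40,0,0,0,32,0,0,-40,0,0,0,32,0,0,-20,0,0,0,32,0,0,0,0,0,0])

```text
t: 20.85
tool_pos: [0.4932, 0.1581, 0.3966]
orientation: [-3.138, 0.09, -0.012]
force: [0.6, -0.7, -0.5]
opening: 0.032
gripper_force: 0.0
```

Emit:
drive_tool(moves=[32,-40,0,0,0,0,0,32,-40,0,0,0,0,0,32,-40,0,0,0,0,0,32,-20,0,0,0,0,0,32,0,0,0,0,0,0])

```text
t: 21.35
tool_pos: [0.3505, 0.166, 0.3905]
orientation: [3.14, -0.088, -0.002]
force: [0.4, 0.4, -0.3]
opening: 0.0321
gripper_force: 0.0
```

Run:
```python
from h import *
c=cam('side');t=cam('top')
im=np.zeros((480,800,3),np.uint8); im[:,:400]=cv2.resize(t['color'][160:256,160:240],(400,480),interpolation=2); im[:,400:]=cv2.resize(c['color'][110:206,235:315],(400,480),interpolation=2)
cv2.imwrite('pics/end.png',im[...,::-1])
P=cloud(t); v,u=np.mgrid[0:400,0:640]
m=(abs(P[...,0]-.491)<.03)&(abs(P[...,1]-.158)<.03)&(P[...,2]>.085)&(P[...,2]<.13); q=P[m]; print(len(q),q.mean(0) if len(q) else 0,q[:,2].max() if len(q) else 0,cv2.minAreaRect((q[:,:2]*1000).astype(np.float32)) if len(q)>3 else 0)
m=(u>255)&(u<345)&(v>185)&(v<270); q=P[m&(P[...,2]>.074)&(P[...,2]<.09)];print('bowl',cv2.minEnclosingCircle((q[:,:2]*1000).astype(np.float32)))
```

```text
86 [0.49182808 0.15592903 0.10102257] 0.10704174210589022 ((492.912841796875, 156.96620178222656), (12.259614944458008, 23.976619720458984), 88.2295913696289)
bowl ((495.5448303222656, 23.46505355834961), 74.22042846679688)
```

View pics/end.png

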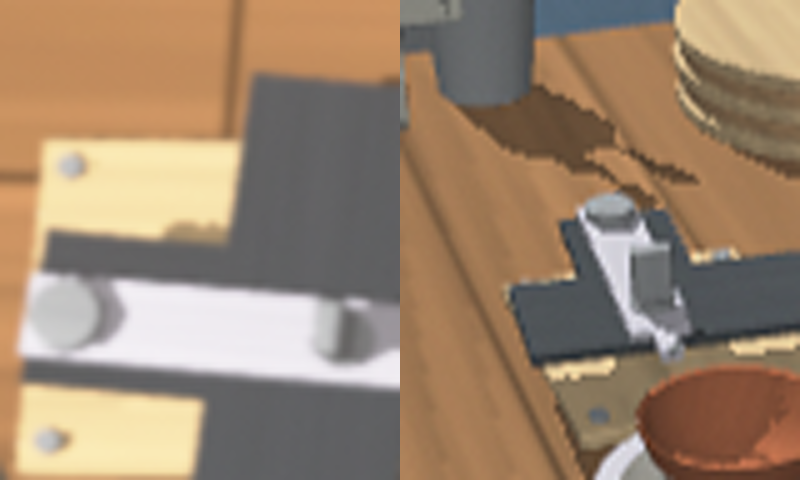

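The end view shows the wing across the arm at (335,330), upright, with its top near 105 mm, which is the home height. The gripper is clear of it, so I'm handing in.

```bash
python3 -c "
from plant import robot
print(robot.close_job())"
```

```text
the job is handed in; nothing more can be done
None
```

The thumbscrew is home through the arm and the plate slot, turned about 90° and let go; I handed the job in at about 21 s, with contact forces staying under about 8 N, the bowl not touched and both round-knob bolts left in the block.

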